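# Seal the airtight thread box and lock its strap

## Robot

A 6-joint arm with a two-finger parallel gripper is mounted at the origin on a cart in front of the work surface, level with it; the furniture and walls round the work are solid. World frame = base frame: x ahead of the robot, y to its left, z up, the work surface at z = 0. Lengths are in m, angles in rad, forces in N, time in s.
With the tool pointing down it reaches from about 0.3 to 0.85 m from the base axis. Payload 5.4 kg.
Tool frame: the origin (TCP) lies midway between the tips of the shut fingers; the grasp point (between the pads) lies r.tcp_to_grasp behind it (r.tcp_to_grasp is the distance from the TCP to the grasp point, in m); z points along the fingers, y is the line along which they close (so a half turn about z gives the same grasp; the last joint's range is limited). The gripper opens to 85 mm and grips with 20 to 120 N. Pads are 22 mm wide; open, the fingers measure 114 mm over their backs; the gripper's body (76 mm by 85 mm) begins 54 mm behind the grasp point. The pads swing forward as they close: fully open they stand 13 mm farther back than shut.
Start: joints at [0.943, 0.158, 1.597, -0, 1.386, -0.21], TCP at [0.233, 0.526, 0.231] pointing down, gripper open.
Joint ranges: [-2.91, 2.91], [-0.94, 2.29], [0.18, 2.7], [-1.29, 4.43], [0.17, 2.64], [-3, 3]. Speed limits (rad/s): [2.57, 2.57, 3.14, 3.14, 3.14, 3.14].

## Interface

Orientations are given as a unit quaternion [w, x, y, z].
In Python, from workcell import readout, capture, calibration, r gives the robot as it stands.
- The arm moves only by the tool drive_tool, never from a script. Its argument "commands" is a list of rows, each a list of 4 numbers: the shift along the tool's x, y, z each as a share of 0.04 m, from -1 to 1, then the turn about the tool's z as a share of 0.12 rad, from -1 to 1. A call has 1 to 10 rows; each row shifts and turns the commanded pose from where the row before left it, along the tool's axes as they then stand; what a row does not reach is not made up. A row lasts 1/10 s, in which the tool goes at most 50 mm and 8.59 degrees, less where a joint would pass 70% of its speed; a pose out of reach is approached as far as the arm can. A call with a number of a shift or a turn outside -1 to 1 is refused whole. A call with a gripper value outside its range is refused whole. "jaw" is the opening, from 0 (shut) to 1 (fully open), set as the call begins (left out, the last holds). The fingers move at their own pace and stop on an object; "force" is the grip in N (left out, the last holds). Time passes only in rows, so rows that do not move let the fingers close. It gives the time, the measured TCP pose, the force, the opening and the grip force at its end, in the units of the state.
- readout.state(): the state, without advancing time (a new reading comes with each control period).
- capture(name): name is "scene" or "top" or "wrist"; returns the picture (400x640x3 uint8, blue, green, red); there is no depth.
- calibration(name): a dict with "fx", "fy", "cx", "cy" (pixels), "R" (3x3) and "t" (3): a world point X has camera coordinates R X + t; the wrist camera has in their place "mount" (4x4, takes a point from camera to tool coordinates, whose origin is the TCP and whose axes are the flange's). Camera axes: x right, y down, z forward; pixel columns grow to the right and rows downward; lengths in m; the calibration is good to about 2 mm. A picture is of the moment at which its call begins: read the wrist's pose just before it. calibration takes no time and is no camera call.
- r.job_done(): hands the job in; it is judged then, once.
The state is a dict: "clock": time; "joint_positions": joint angles; "joint_velocities": joint speeds; "tau": joint torques, N m; "ee_pos": TCP position; "orientation": TCP orientation; "wrist_force": force on the tool from outside, world axes, zero at the start; "moment": the same for the moment, N m; "gripper_width": opening from 0.0 (shut) to 1.0 (fully open); "grip_force": force on a finger pad.
Only numpy, scipy, OpenCV 4.12 (cv2) and the standard library are available. Lean on these libraries where they do the work, as an engineer would, in place of code of your own. Each camera call takes 0.05 s, during which the arm holds its last target. There are 200 camera calls.

## Task

Shut the thread box airtight: press its lid down corner by corner, all round, until it sits fully home on the rim everywhere. Only then swing the steel strap over, flat across the lid, and fold the clasp at its end down flat against the front of the box. Leave the things round the box where they are.

Things in the scene. Friction and masses are not known exactly. Their poses are not given: they have to be found in the camera images.
- tub: airtight thread box: clear tub with spools inside, fixed, 118 mm deep (its x), 178 wide (its y); grey rim collar 122 x 182 mm, its top 90 mm above the table (all heights here are above the table). Origin: centre of underside; own x points from front (clasp side, roughly towards the robot) to back, y to its left, z up; turned about z by up to 0.4 rad
- lid: white lid, 130 x 190 mm, 6 mm thick flat edge all round, lying square on the box, held 4 to 7 mm off the rim by a rubber seal; it can only go down. It twists, so each corner goes down almost alone, stiffly, and stays. Its middle is no place to press (it takes 55 N). Two raised panels 80 x 46 mm, 2.5 mm higher, strap channel between. Origin: middle of the edge's underside, 90 mm high when home
- lid_front_left (a point): the place to press, on top of the lid's flat edge at its front left corner (left is the box's +y), 18 mm in from both sides. 96 mm high when this corner is home on the rim, up to 103 mm when not. The corner slides down under 13 to 17 N pressed straight down, stays where it is pressed, and stops firmly on the rim
- lid_front_right (a point): the place to press, on top of the lid's flat edge at its front right corner (left is the box's +y), 18 mm in from both sides. 96 mm high when this corner is home on the rim, up to 103 mm when not. The corner slides down under 13 to 17 N pressed straight down, stays where it is pressed, and stops firmly on the rim
- lid_back_left (a point): the place to press, on top of the lid's flat edge at its back left corner (left is the box's +y), 18 mm in from both sides. 96 mm high when this corner is home on the rim, up to 103 mm when not. The corner slides down under 13 to 17 N pressed straight down, stays where it is pressed, and stops firmly on the rim
- lid_back_right (a point): the place to press, on top of the lid's flat edge at its back right corner (left is the box's +y), 18 mm in from both sides. 96 mm high when this corner is home on the rim, up to 103 mm when not. The corner slides down under 13 to 17 N pressed straight down, stays where it is pressed, and stops firmly on the rim
- strap (a joint): angle (rad) of the steel strap: flat bar 24 mm wide, 3.5 thick, 147 long from hinge to hinge, hinged at the middle of the box's back edge. 0: flat across the lid, in its channel (end stop, 1 mm over a seated lid); 1.57: straight up; at first 1.5 to 1.7. Stiff hinge: it stays where it is left, and takes up to 0.4 N m (about 4 N at 105 mm from the hinge) to swing
- strap_hinge (a point): middle of the strap's hinge axis, 99 mm high, 75 mm behind the box's centre; the axis runs along the box's y. Steel bracket 37 mm wide round it, to 104 mm high
- strap_end (a point): far end of the strap, middle of the clasp's hinge axis, 147 mm from the strap's hinge. With the strap down: 99 mm high, 72 mm in front of the box's centre
- clasp (a joint): angle (rad) of the steel clasp: plate 34 mm wide, 3 thick, 52 long, hinged on the strap's far end. 0: square to the strap, so with the strap down it hangs flat along the box's front (end stop); 1.57: in line with the strap; at first 0.9 to 1.35, stiff (0.05 N m). A lip inside, 14 mm below its hinge, hooks under the lid's front edge: folded in too early it keeps the strap from going down
- clasp_tab (a point): middle of the curled tab, 7 mm thick, along the clasp's free edge, 48 mm from the clasp's hinge: where to push. With the clasp home it is 51 mm high and 76 mm in front of the box's centre
- cone: beige cone of thread, 66 mm across and 130 tall, standing; origin at the centre of its foot. Leave it alone
- pot: round grey pot with a closed screw lid, 69 mm across and 41 tall; origin at the centre of its underside. Leave it alone
- roll: roll of tan masking tape lying flat, 104 mm across and 25 tall; origin at the centre of its underside. Leave it alone
- snips: pair of blue-handled scissors lying flat, 87 x 199 x 9 mm; origin at the centre of its underside. Leave it alone

How it is judged:
By the outcome, as a careful person would: the job done as asked, in the order asked, and still so for the second after the job is handed in, with the robot touching nothing.
It also fails if it takes over 58 s, if anything falls off the work surface, if the arm or the gripper's body presses on something with over 40 N, if the wrist force passes 120 N, or if a joint passes its speed limit or range.

## Working session

There is one attempt and no reset: what is moved stays moved. The work goes in short steps, Python scripts to look and compute and a tool call to move; the robot and the scene stay as the last step left them, time stands still between calls to the robot, and variables do not carry over. Pictures are saved under pics/ and viewed, at most 10 in all, crops included, and the job is handed in when it is done.

Besides the shell and the picture viewer there is one more tool, called after "Request:" by a JSON object that holds its "api" and its "payload". drive_tool: Moves the arm, as the interface text tells. Shift numbers are shares of 0.04 m and turn numbers shares of 0.12 rad, none past 1 either way. Its arguments: {"type":"object","properties":{"commands":{"type":"array"},"jaw":{"type":"number"},"force":{"type":"number"}},"required":["commands"]}

```bash
mkdir -p pics; ls; python3 - <<'E'
from workcell import readout, capture, calibration, r
import cv2, numpy as np
for n in ("scene","top"):
    cv2.imwrite(f"pics/{n}0.png",capture(n)); c=calibration(n); print(n,{k:np.round(v,4).tolist() for k,v in c.items()})
print(calibration("wrist")); s=readout.state(); print(s, r.tcp_to_grasp)
E
```

```text
pics
scene {'fx': 435.7709, 'fy': 435.7709, 'cx': 317.8393, 'cy': 199.4874, 'R': [[0.8931, -0.4494, -0.0194], [-0.3312, -0.6279, -0.7043], [0.3043, 0.6354, -0.7096]], 't': [-0.4692, 0.2196, 1.0186]}
top {'fx': 417.9058, 'fy': 417.9058, 'cx': 323.46, 'cy': 192.6226, 'R': [[-0.0033, -1.0, 0.0055], [-0.9983, 0.003, -0.0574], [0.0574, -0.0057, -0.9983]], 't': [-0.0078, 0.5423, 1.4198]}
{'fx': 293.21349586350163, 'fy': 293.21349586350163, 'cx': 322.6540740959049, 'cy': 202.68584966044233, 'mount': array([[-4.44189729e-04, -9.60062902e-01, -2.79783895e-01,
         7.09039222e-02],
       [ 9.99999890e-01, -3.83784562e-04, -2.70681630e-04,
         6.78982415e-04],
       [ 1.52494651e-04, -2.79783984e-01,  9.60062966e-01,
        -1.42797672e-01],
       [ 0.00000000e+00,  0.00000000e+00,  0.00000000e+00,
         1.00000000e+00]])}
{'clock': 0.1, 'joint_positions': array([ 9.42903498e-01,  1.59037899e-01,  1.59812854e+00, -1.12628615e-05,
        1.38623101e+00, -2.10124398e-01]), 'joint_velocities': array([-0.00100136, -0.00070016, -0.00287181,  0.00133781, -0.00258299,
       -0.001212  ]), 'tau': array([ 2.18479327e-04, -3.96987784e+01, -3.32339036e+01, -1.33478698e-04,
        4.16473806e-03, -8.71138724e-06]), 'ee_pos': array([0.23298725, 0.52506661, 0.2303751 ]), 'orientation': array([-3.62088638e-04,  2.07367398e-01,  9.78262719e-01, -8.26584829e-04]), 'wrist_force': array([0.45730956, 0.35996687, 0.5011395 ]), 'moment': array([ 0.0254681 , -0.05234528, -0.01781301]), 'grip_force': 0.0, 'gripper_width': 0.9981813171096002} 0.0187
```

View pics/top0.png

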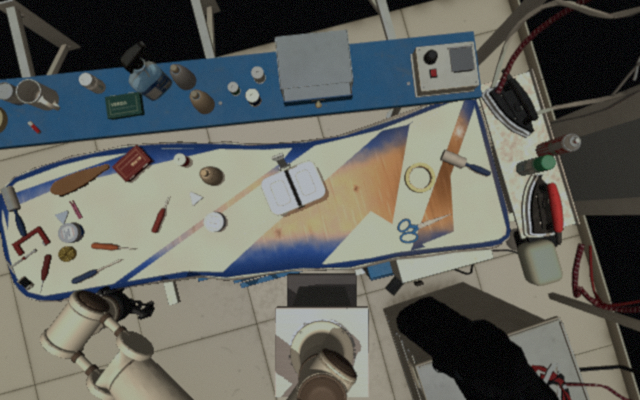

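View pics/scene0.png

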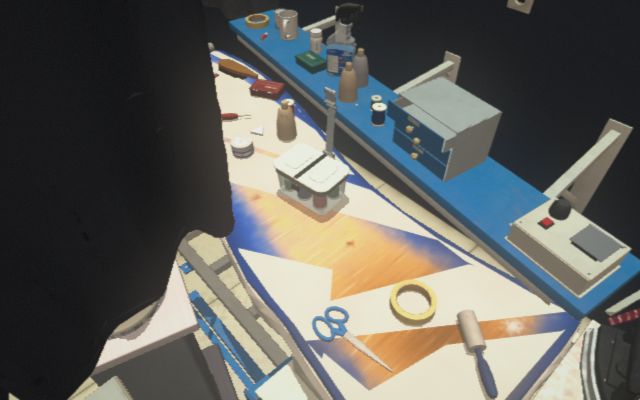

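The top view shows the lid at about (294,187), with the strap upright behind it. In the scene view the box is at about (312,180), with the strap at (330,120).

```bash
python3 - <<'E'
import cv2, numpy as np
a=cv2.imread("pics/top0.png")[145:225,250:340]; b=cv2.imread("pics/scene0.png")[80:220,262:362]
a=cv2.resize(a,None,fx=4.4,fy=4.4,interpolation=cv2.INTER_CUBIC); b=cv2.resize(b,None,fx=4,fy=4,interpolation=cv2.INTER_CUBIC)
o=np.zeros((560,800,3),np.uint8); o[:a.shape[0],:a.shape[1]]=a; o[:560,400:]=b
cv2.imwrite("pics/c1.png",o)
E
```

```text
(no output)
```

View pics/c1.png

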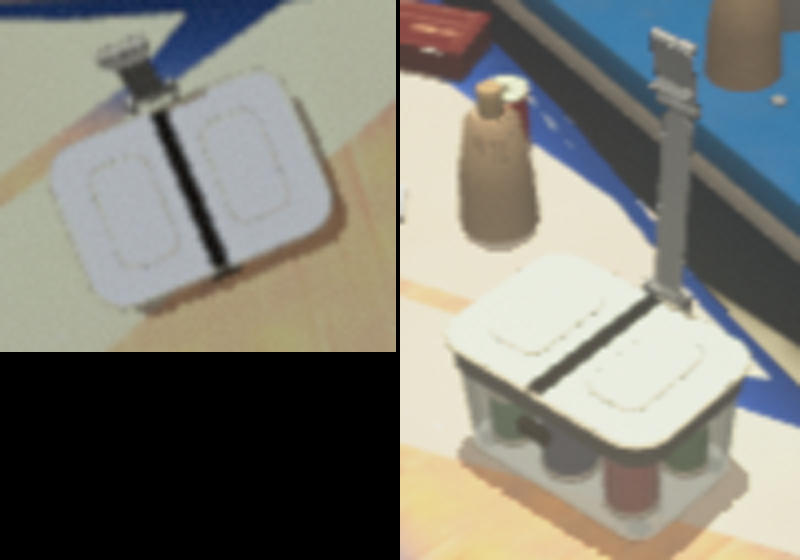

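The crop shows the lid's edges clearly. Its dark channel runs from (222,270) at the front to (160,110) at the back, so the yaw is about +0.37. I'll measure by mask.

```bash
cat > h.py <<'E'
import numpy as np, cv2
from workcell import readout, capture, calibration
def ray(name,uv,z):
    c=calibration(name); R=np.array(c["R"]); t=np.array(c["t"]); C=-R.T@t
    uv=np.atleast_2d(np.asarray(uv,float)); d=np.c_[(uv[:,0]-c["cx"])/c["fx"],(uv[:,1]-c["cy"])/c["fy"],np.ones(len(uv))]@R
    return C+d*((z-C[2])/d[:,2])[:,None]
def wray(uv,z,s):
    from scipy.spatial.transform import Rotation as Ro
    c=calibration("wrist"); q=s["orientation"]; T=np.eye(4); T[:3,:3]=Ro.from_quat([*q[1:],q[0]]).as_matrix(); T[:3,3]=s["ee_pos"]
    M=T@c["mount"]; uv=np.atleast_2d(np.asarray(uv,float)); d=np.c_[(uv[:,0]-c["cx"])/c["fx"],(uv[:,1]-c["cy"])/c["fy"],np.ones(len(uv))]@M[:3,:3].T
    return M[:3,3]+d*((z-M[2,3])/d[:,2])[:,None]
E
python3 - <<'E'
from h import *
im=cv2.imread("pics/top0.png"); big=cv2.resize(im,None,fx=4,fy=4,interpolation=cv2.INTER_CUBIC)
b,g,r_=[big[...,i].astype(int) for i in range(3)]
m=((b-r_>-2)&(b>140)).astype(np.uint8); k=np.zeros_like(m); k[4*155:4*222,4*255:4*335]=1; m*=k
m=cv2.morphologyEx(m,cv2.MORPH_OPEN,np.ones((5,5)))
n,l,st,ce=cv2.connectedComponentsWithStats(m); print(st[1:][st[1:,4]>300],ce)
cs=[c for c in cv2.findContours(m,cv2.RETR_EXTERNAL,cv2.CHAIN_APPROX_NONE)[0] if cv2.contourArea(c)>2000]
p=np.vstack(cs)[:,0].astype(float); p=(p+.5)/4-.5
for z in (.099,):
    w=ray("top",p,z)[:,:2]; rc=cv2.minAreaRect((w*1000).astype(np.float32)); print(z,rc)
# channel ends in crop px
for q,z in (((222,270),.101),((160,110),.101),((125,50),.25)):
    print(ray("top",[250+q[0]/4.4,145+q[1]/4.4],z))
E
```

```text
[[ 1156   647   143   170 15286]
 [ 1047   686   144   171 15555]] [[1280.31618739  799.8593167 ]
 [1228.68016486  729.34384404]
 [1116.13776921  774.53873353]]
0.099 ((554.9969482421875, 90.77997589111328), (126.44322967529297, 185.41067504882812), 22.411428451538086)
[[0.4932101  0.06525288 0.101     ]]
[[0.61109475 0.11085706 0.101     ]]
[[0.63397456 0.12146254 0.25      ]]
```

Request:
{"api": "drive_tool", "payload": {"commands": [[0,0,-0.25,-0.957],[0,0,-0.25,-0.957],[0,0,-0.25,-0.957],[0,0,-0.25,-0.957],[0,0,-0.25,-0.957],[0,0,-0.25,-0.957],[0,0,-0.25,-0.957]], "jaw": 0}}

```text
clock: 0.8
ee_pos: [0.2331, 0.5253, 0.3011]
orientation: [-0.0, -0.194, 0.981, -0.0]
wrist_force: [0.3, 0.3, -0.0]
gripper_width: 0.003
grip_force: 0.0
```

Request:
{"api": "drive_tool", "payload": {"commands": [[-0.136,-0.936,0,0],[-0.136,-0.936,0,0],[-0.136,-0.936,0,0],[-0.136,-0.936,0,0],[-0.136,-0.936,0,0],[-0.136,-0.936,0,0],[-0.136,-0.936,0,0]]}}

```text
clock: 1.5
ee_pos: [0.3676, 0.2956, 0.3009]
orientation: [-0.0, -0.192, 0.981, -0.0]
wrist_force: [1.1, -0.5, 0.6]
gripper_width: -0.004
grip_force: 0.0
```

Request:
{"api": "drive_tool", "payload": {"commands": [[-0.136,-0.936,0,0],[-0.136,-0.936,0,0],[-0.136,-0.936,0,0],[-0.136,-0.936,0,0],[-0.136,-0.936,0,0],[-0.136,-0.936,0,0],[-0.136,-0.936,0,0],[0,0,0,0],[0,0,0,0]]}}

```text
clock: 2.4
ee_pos: [0.501, 0.0683, 0.3007]
orientation: [-0.001, -0.191, 0.982, 0.0]
wrist_force: [-0.6, -0.1, -0.2]
gripper_width: -0.001
grip_force: 0.0
```

```bash
python3 - <<'E'
from h import *
s=readout.state(); im=capture("wrist"); cv2.imwrite("pics/w1.png",im); np.savez("w1.npz",**{k:s[k] for k in("ee_pos","orientation")}); print(s)
E
```

```text
{'clock': 2.4, 'joint_positions': array([-1.04182497e-01, -6.19816432e-02,  1.68913911e+00,  4.54233549e-04,
        1.51601672e+00, -2.05949195e+00]), 'joint_velocities': array([ 3.58811135e-02, -1.67131552e-02,  1.12239214e-02,  3.40081335e-03,
        8.38348989e-04,  8.12379659e-05]), 'tau': array([-1.27929535e+00, -3.10207880e+01, -3.43731344e+01, -1.09207537e-01,
       -6.79267198e-02, -3.33587627e-02]), 'ee_pos': array([0.50102901, 0.06830479, 0.3006941 ]), 'orientation': array([-6.90032471e-04, -1.91061921e-01,  9.81577641e-01,  4.47870912e-04]), 'wrist_force': array([-0.57650706, -0.06055615, -0.20431377]), 'moment': array([-0.0141989 ,  0.00398663,  0.04836773]), 'grip_force': 0.0, 'gripper_width': -0.0006019830286652047}
```

View pics/w1.png

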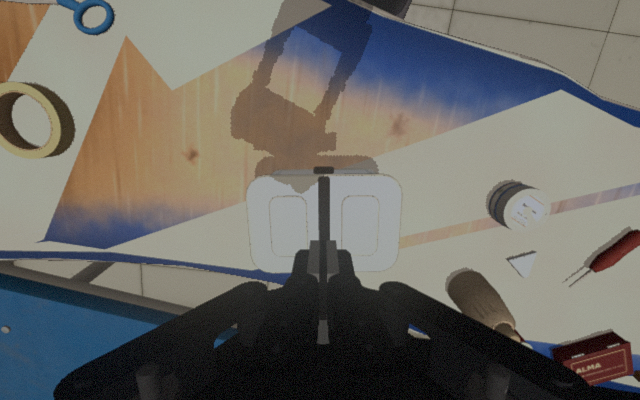

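The wrist picture shows the lid nearly square to the tool: columns 248–401, front edge at row 175 and back edge at about row 272. The channel is at column 323.

```bash
python3 - <<'E'
from h import *
s=dict(np.load("w1.npz")); im=cv2.imread("pics/w1.png")
b,g,r_=[im[...,i].astype(int) for i in range(3)]
m=((b-r_>-6)&(b>95)).astype(np.uint8); k=np.zeros_like(m); k[165:285,240:410]=1; m*=k
m=cv2.morphologyEx(m,cv2.MORPH_OPEN,np.ones((3,3)))
cs=[c for c in cv2.findContours(m,cv2.RETR_EXTERNAL,cv2.CHAIN_APPROX_NONE)[0] if cv2.contourArea(c)>1000]
p=np.vstack(cs)[:,0].astype(float); w=wray(p,.0995,s)[:,:2]*1000
print([cv2.boundingRect(c) for c in cs]); rc=cv2.minAreaRect(w.astype(np.float32)); print(rc, cv2.boxPoints(rc))
# edges: front line fit (row min per column), sides
def line(sel): 
    q=wray(sel,.0995,s)[:,:2]*1000; v=cv2.fitLine(q.astype(np.float32),cv2.DIST_HUBER,0,.01,.01).ravel(); return v
cols=[c for c in range(270,380) if m[:,c].any() and abs(c-323)>10]
f=line([(c,m[:,c].argmax()-.5) for c in cols])
L=line([(m[r].argmax()-.5,r) for r in range(195,250)]); R=line([(640-m[r][::-1].argmax()-.5,r) for r in range(195,250)])
for v in(f,L,R): print(v,np.degrees(np.arctan2(v[1],v[0])))
yaw=.388; B=np.array([[np.cos(yaw),np.sin(yaw)],[-np.sin(yaw),np.cos(yaw)]])
for v in(f,L,R): print(B@v[2:])
print("topcam ctr",B@[555,90.8])
E
```

```text
[(247, 177, 59, 102), (329, 176, 72, 95)]
((559.9398803710938, 94.33401489257812), (135.69590759277344, 187.54287719726562), 22.8843936920166) [[460.96695  154.34059 ]
 [533.89734  -18.441038]
 [658.91284   34.32744 ]
 [585.9824   207.10907 ]]
[  0.5352933   -0.84466624 492.08923     77.59307   ] -57.636192
[9.1777450e-01 3.9710200e-01 5.7877826e+02 1.0345349e+00] 23.397133
[9.2225158e-01 3.8659030e-01 5.1610229e+02 1.7761067e+02] 22.742502
[ 484.86744766 -114.35058586]
[ 536.14767801 -218.01607976]
[544.93600328 -30.85258432]
topcam ctr [ 548.09858611 -125.92688317]
```

Request:
{"api": "drive_tool", "payload": {"commands": [[-0.0425,0.408,0.92,-0.1],[-0.0425,0.408,0.92,0],[-0.0425,0.408,0.92,0],[-0.0425,0.408,0.92,0],[-0.0425,0.408,0.92,0],[0,0,0.1,0],[0,0,0.1,0],[0,0,0,0]]}}

```text
clock: 3.25
ee_pos: [0.4788, 0.1472, 0.1109]
orientation: [0.001, -0.198, 0.98, -0.0]
wrist_force: [0.0, -0.1, 1.0]
gripper_width: 0.002
grip_force: 0.0
```

Request:
{"api": "drive_tool", "payload": {"commands": [[0,0,0.05,0],[0,0,0.05,0],[0,0,0.05,0],[0,0,0,0]]}}

```text
clock: 3.65
ee_pos: [0.4777, 0.147, 0.1033]
orientation: [0.0, -0.198, 0.98, -0.0]
wrist_force: [-0.1, -0.0, -0.6]
gripper_width: -0.002
grip_force: 0.0
```

Request:
{"api": "drive_tool", "payload": {"commands": [[0,0,0.05,0],[0,0,0.05,0],[0,0,0,0]]}}

```text
clock: 3.95
ee_pos: [0.478, 0.1471, 0.1008]
orientation: [-0.0, -0.198, 0.98, -0.0]
wrist_force: [-4.9, -1.2, 11.6]
gripper_width: 0.001
grip_force: 5.7
```

Request:
{"api": "drive_tool", "payload": {"commands": [[0,0,0.05,0],[0,0,0,0]]}}

```text
clock: 4.15
ee_pos: [0.4779, 0.1471, 0.0991]
orientation: [-0.0, -0.198, 0.98, -0.0]
wrist_force: [-6.3, -1.3, 13.7]
gripper_width: -0.003
grip_force: 6.9
```

Request:
{"api": "drive_tool", "payload": {"commands": [[0,0,0.05,0],[0,0,0,0]]}}

```text
clock: 4.35
ee_pos: [0.4778, 0.1471, 0.0972]
orientation: [-0.0, -0.198, 0.98, -0.0]
wrist_force: [-6.9, -1.4, 14.6]
gripper_width: 0.001
grip_force: 7.4
```

Request:
{"api": "drive_tool", "payload": {"commands": [[0,0,0.04,0],[0,0,0,0]]}}

```text
clock: 4.55
ee_pos: [0.4779, 0.1471, 0.0966]
orientation: [-0.0, -0.198, 0.98, -0.0]
wrist_force: [-10.7, -2.4, 21.6]
gripper_width: 0.005
grip_force: 11.4
```

Request:
{"api": "drive_tool", "payload": {"commands": [[0,0,0.03,0],[0,0,0,0]]}}

```text
clock: 4.75
ee_pos: [0.4779, 0.1471, 0.0964]
orientation: [-0.001, -0.198, 0.98, -0.0]
wrist_force: [-15.4, -2.3, 31.1]
gripper_width: -0.0
grip_force: 15.7
```

Request:
{"api": "drive_tool", "payload": {"commands": [[0,0,-0.6,0],[0,-0.81,0,0],[0,-0.81,0,0],[0,-0.81,0,0],[0,-0.81,0,0],[0,-0.81,0,0],[0,0,0.25,0],[0,0,0.1,0],[0,0,0.0,0]]}}

```text
clock: 5.65
ee_pos: [0.5401, -0.0018, 0.1021]
orientation: [-0.0, -0.198, 0.98, -0.0]
wrist_force: [0.2, 0.3, -0.8]
gripper_width: 0.0
grip_force: 0.0
```

Request:
{"api": "drive_tool", "payload": {"commands": [[0,0,0.05,0],[0,0,0.05,0],[0,0,0,0]]}}

```text
clock: 5.95
ee_pos: [0.5402, -0.0015, 0.0999]
orientation: [-0.0, -0.199, 0.98, -0.0]
wrist_force: [-5.5, -1.5, 10.2]
gripper_width: -0.001
grip_force: 5.6
```

Request:
{"api": "drive_tool", "payload": {"commands": [[0,0,0.05,0],[0,0,0,0]]}}

```text
clock: 6.15
ee_pos: [0.5402, -0.0016, 0.0981]
orientation: [-0.0, -0.199, 0.98, -0.0]
wrist_force: [-6.2, -2.0, 12.0]
gripper_width: 0.005
grip_force: 6.5
```

Request:
{"api": "drive_tool", "payload": {"commands": [[0,0,0.05,0],[0,0,0,0]]}}

```text
clock: 6.35
ee_pos: [0.5402, -0.0017, 0.0968]
orientation: [-0.0, -0.199, 0.98, -0.0]
wrist_force: [-8.9, -1.8, 17.1]
gripper_width: 0.005
grip_force: 8.8
```

Request:
{"api": "drive_tool", "payload": {"commands": [[0,0,0.04,0],[0,0,0,0]]}}

```text
clock: 6.55
ee_pos: [0.5403, -0.0017, 0.0966]
orientation: [-0.001, -0.199, 0.98, -0.001]
wrist_force: [-13.7, -1.8, 25.8]
gripper_width: 0.002
grip_force: 13.9
```

Request:
{"api": "drive_tool", "payload": {"commands": [[0,0,0.02,0],[0,0,0,0]]}}

```text
clock: 6.75
ee_pos: [0.5403, -0.0017, 0.0965]
orientation: [-0.001, -0.199, 0.98, -0.001]
wrist_force: [-14.7, -0.7, 31.9]
gripper_width: -0.004
grip_force: 16.4
```

Request:
{"api": "drive_tool", "payload": {"commands": [[0,0,-0.6,0],[-0.85,0,0,0],[-0.85,0,0,0],[-0.85,0,0,0],[0,0,0.25,0],[0,0,0.05,0],[0,0,0.0,0]]}}

```text
clock: 7.45
ee_pos: [0.6331, 0.038, 0.1033]
orientation: [-0.001, -0.198, 0.98, 0.0]
wrist_force: [-0.3, -0.6, 0.3]
gripper_width: -0.003
grip_force: 0.0
```

Request:
{"api": "drive_tool", "payload": {"commands": [[0,0,0.05,0],[0,0,0.05,0],[0,0,0,0]]}}

```text
clock: 7.75
ee_pos: [0.6336, 0.0375, 0.1015]
orientation: [-0.0, -0.198, 0.98, 0.0]
wrist_force: [-3.4, 3.1, 7.6]
gripper_width: -0.002
grip_force: 4.0
```

Request:
{"api": "drive_tool", "payload": {"commands": [[0,0,0.05,0],[0,0,0,0]]}}

```text
clock: 7.95
ee_pos: [0.6338, 0.0375, 0.1001]
orientation: [-0.0, -0.198, 0.98, 0.0]
wrist_force: [-6.2, 1.4, 10.1]
gripper_width: 0.002
grip_force: 5.2
```

Request:
{"api": "drive_tool", "payload": {"commands": [[0,0,0.05,0],[0,0,0,0]]}}

```text
clock: 8.15
ee_pos: [0.6339, 0.0375, 0.0986]
orientation: [-0.0, -0.198, 0.98, 0.0]
wrist_force: [-7.0, 0.9, 12.8]
gripper_width: -0.004
grip_force: 6.3
```

Request:
{"api": "drive_tool", "payload": {"commands": [[0,0,0.05,0],[0,0,0,0]]}}

```text
clock: 8.35
ee_pos: [0.634, 0.0375, 0.097]
orientation: [-0.0, -0.198, 0.98, 0.0]
wrist_force: [-7.5, 2.6, 15.1]
gripper_width: -0.002
grip_force: 7.3
```

Request:
{"api": "drive_tool", "payload": {"commands": [[0,0,0.04,0],[0,0,0,0]]}}

```text
clock: 8.55
ee_pos: [0.6341, 0.0376, 0.0961]
orientation: [-0.0, -0.198, 0.98, 0.0]
wrist_force: [-9.7, 2.7, 18.7]
gripper_width: 0.001
grip_force: 9.4
```

Request:
{"api": "drive_tool", "payload": {"commands": [[0,0,0.03,0],[0,0,0,0]]}}

```text
clock: 8.75
ee_pos: [0.6341, 0.0376, 0.0961]
orientation: [-0.0, -0.198, 0.98, 0.0]
wrist_force: [-12.3, 2.6, 24.6]
gripper_width: 0.0
grip_force: 12.2
```

Request:
{"api": "drive_tool", "payload": {"commands": [[0,0,0.03,0],[0,0,0,0]]}}

```text
clock: 8.95
ee_pos: [0.6342, 0.0376, 0.096]
orientation: [-0.0, -0.198, 0.98, 0.0]
wrist_force: [-15.9, 2.4, 29.9]
gripper_width: 0.003
grip_force: 15.2
```

Request:
{"api": "drive_tool", "payload": {"commands": [[0,0,-0.65,0],[0.85,0,0,0],[0.85,0,0,0],[0.85,0,0,0],[0,0.81,0,0],[0,0.81,0,0],[0,0.81,0,0],[0,0.81,0,0],[0,0.81,0,0],[0,0,0,0]]}}

```text
clock: 9.95
ee_pos: [0.4752, 0.1495, 0.1157]
orientation: [-0.001, -0.199, 0.98, 0.001]
wrist_force: [-0.1, -0.6, 0.1]
gripper_width: 0.003
grip_force: 0.0
```

Request:
{"api": "drive_tool", "payload": {"commands": [[-0.85,0,0,0],[-0.85,0,0,0],[-0.85,0,0,0],[0,0,0.25,0],[0,0,0.05,0],[0,0,0.0,0]]}}

```text
clock: 10.55
ee_pos: [0.5701, 0.1858, 0.103]
orientation: [-0.001, -0.197, 0.98, -0.0]
wrist_force: [-0.4, -0.4, 1.1]
gripper_width: -0.0
grip_force: 0.0
```

Request:
{"api": "drive_tool", "payload": {"commands": [[0,0,0.05,0],[0,0,0.05,0],[0,0,0,0]]}}

```text
clock: 10.85
ee_pos: [0.5711, 0.1862, 0.1012]
orientation: [-0.0, -0.198, 0.98, -0.0]
wrist_force: [-4.4, -1.7, 6.2]
gripper_width: 0.002
grip_force: 2.7
```

Request:
{"api": "drive_tool", "payload": {"commands": [[0,0,0.05,0],[0,0,0,0]]}}

```text
clock: 11.05
ee_pos: [0.5713, 0.1863, 0.0998]
orientation: [-0.0, -0.198, 0.98, -0.0]
wrist_force: [-4.9, -2.9, 9.0]
gripper_width: -0.0
grip_force: 4.2
```

Request:
{"api": "drive_tool", "payload": {"commands": [[0,0,0.05,0],[0,0,0,0]]}}

```text
clock: 11.25
ee_pos: [0.5714, 0.1863, 0.0981]
orientation: [0.0, -0.198, 0.98, -0.0]
wrist_force: [-4.6, -1.1, 9.4]
gripper_width: 0.003
grip_force: 4.9
```

Request:
{"api": "drive_tool", "payload": {"commands": [[0,0,0.05,0],[0,0,0,0]]}}

```text
clock: 11.45
ee_pos: [0.5715, 0.1864, 0.0963]
orientation: [0.0, -0.198, 0.98, -0.0]
wrist_force: [-5.6, -2.0, 11.3]
gripper_width: 0.001
grip_force: 5.5
```

Request:
{"api": "drive_tool", "payload": {"commands": [[0,0,0.05,0],[0,0,0,0]]}}

```text
clock: 11.65
ee_pos: [0.5716, 0.1864, 0.096]
orientation: [-0.0, -0.198, 0.98, -0.0]
wrist_force: [-9.9, -2.8, 20.6]
gripper_width: 0.001
grip_force: 10.4
```

Request:
{"api": "drive_tool", "payload": {"commands": [[0,0,0.04,0],[0,0,0,0]]}}

```text
clock: 11.85
ee_pos: [0.5716, 0.1864, 0.0959]
orientation: [-0.0, -0.198, 0.98, -0.001]
wrist_force: [-15.4, -3.4, 29.1]
gripper_width: 0.004
grip_force: 14.9
```

Request:
{"api": "drive_tool", "payload": {"commands": [[0,0,0.03,0],[0,0,0,0]]}}

```text
clock: 12.05
ee_pos: [0.5716, 0.1864, 0.0959]
orientation: [-0.0, -0.198, 0.98, -0.001]
wrist_force: [-18.3, -4.2, 36.4]
gripper_width: 0.002
grip_force: 18.2
```

Request:
{"api": "drive_tool", "payload": {"commands": [[0,0,-0.6,0],[0.85,0,0,0],[0.85,0,0,0],[0.85,0,0,0],[0,0,0.2,0],[0,0,0.2,0],[0,0,0.08,0],[0,0,0.08,0],[0,0,0,0]]}}

```text
clock: 12.95
ee_pos: [0.4778, 0.1471, 0.0958]
orientation: [-0.002, -0.198, 0.98, -0.0]
wrist_force: [-23.8, -4.1, 44.1]
gripper_width: 0.003
grip_force: 21.9
```

Request:
{"api": "drive_tool", "payload": {"commands": [[0,0,-0.6,0],[0,-0.81,0,0],[0,-0.81,0,0],[0,-0.81,0,0],[0,-0.81,0,0],[0,-0.81,0,0],[0,0,0.4,0],[0,0,0.1,0],[0,0,0.1,0],[0,0,0,0]]}}

```text
clock: 13.95
ee_pos: [0.5429, -0.0044, 0.0959]
orientation: [0.001, -0.198, 0.98, -0.003]
wrist_force: [-12.3, -7.2, 29.4]
gripper_width: 0.001
grip_force: 14.8
```

```bash
python3 - <<'E'
from h import *
a=[330,89.5]; b=[278.2,156.6]
y=.3965;B=np.array([[np.cos(y),np.sin(y)],[-np.sin(y),np.cos(y)]])
for z in np.arange(.23,.32,.01):
    P=ray("scene",a,z)[0]; Q=ray("top",b,z)[0]; print(round(z,3),(B@P[:2]*1000-[548,-129.9]).round(),(B@Q[:2]*1000-[548,-129.9]).round())
E
```

```text
0.23 [160.  68.] [87. -1.]
0.24 [147.  58.] [85. -2.]
0.25 [134.  47.] [83. -2.]
0.26 [122.  37.] [82. -2.]
0.27 [109.  26.] [80. -3.]
0.28 [96. 16.] [78. -3.]
0.29 [83.  5.] [76. -4.]
0.3 [70. -5.] [75. -4.]
0.31 [ 58. -16.] [73. -4.]
```

Request:
{"api": "drive_tool", "payload": {"commands": [[0,0,-0.95,0],[0,0,-0.95,0],[0,0,-0.95,0],[0,0,-0.95,0],[0,0,0,0]]}}

```text
clock: 14.45
ee_pos: [0.5443, -0.0023, 0.2495]
orientation: [0.005, -0.198, 0.98, -0.002]
wrist_force: [0.6, 0.9, 0.1]
gripper_width: 0.001
grip_force: 0.0
```

Request:
{"api": "drive_tool", "payload": {"commands": [[-0.825,0,0,0],[-0.825,0,0,0],[-0.825,0,0,0],[-0.825,0,0,0],[-0.825,0,0,0],[0,0.687,0,0],[0,0.687,0,0],[0,0.687,0,0],[0,0,0,0],[0,0,0,0]]}}

```text
clock: 15.45
ee_pos: [0.6605, 0.1385, 0.2419]
orientation: [-0.001, -0.199, 0.98, -0.0]
wrist_force: [0.4, 0.2, -0.0]
gripper_width: -0.003
grip_force: 0.0
```

```bash
python3 - <<'E'
from h import *
s=readout.state(); p=s["ee_pos"]; y=.3965;B=np.array([[np.cos(y),np.sin(y)],[-np.sin(y),np.cos(y)]])
print(p,(B@p[:2]*1000-[548,-129.9]).round(1),s["wrist_force"],s["orientation"])
a=capture("scene")[20:220,232:382]; cv2.imwrite("pics/s2.png",cv2.resize(a,None,fx=3,fy=3,interpolation=cv2.INTER_CUBIC))
E
```

```text
[0.6604883  0.13854828 0.24192495] [114.8   2.6] [ 0.39797199  0.19877671 -0.0189576 ] [-5.40764158e-04 -1.98546521e-01  9.80091309e-01 -1.15443362e-04]
```

View pics/s2.png

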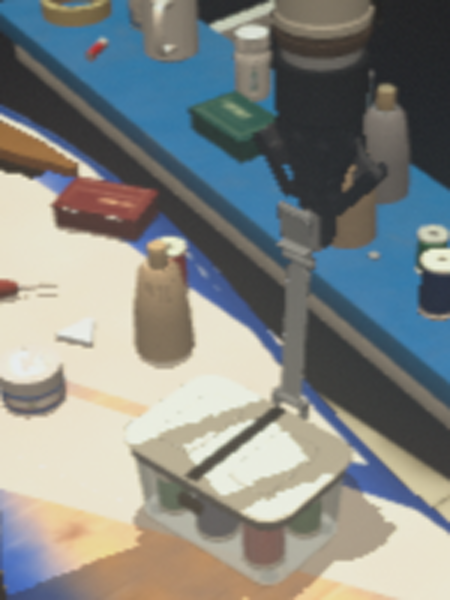

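The scene crop shows the lid seated and the strap upright, with the gripper body behind it and well above the clasp. Now I'll swing the strap.

Request:
{"api": "drive_tool", "payload": {"commands": [[0,-0.065,0.2,0],[-0.57,0,0,0],[-0.34,0,0.09,0],[-0.34,0,0.09,0],[-0.39,0,0.14,0],[-0.39,0,0.14,0],[0,0,0,0]]}}

```text
clock: 16.2
ee_pos: [0.7369, 0.166, 0.2136]
orientation: [-0.001, -0.197, 0.98, 0.0]
wrist_force: [-0.5, -0.1, -0.3]
gripper_width: 0.001
grip_force: 0.0
```

Request:
{"api": "drive_tool", "payload": {"commands": [[-0.345,0,0.23,0],[-0.345,0,0.23,0],[-0.26,0,0.32,0],[-0.26,0,0.32,0],[0,0,0,0]]}}

```text
clock: 16.7
ee_pos: [0.7801, 0.1847, 0.1689]
orientation: [-0.002, -0.197, 0.98, 0.0]
wrist_force: [0.4, -0.7, -0.0]
gripper_width: 0.003
grip_force: 0.0
```

Request:
{"api": "drive_tool", "payload": {"commands": [[-0.175,0,0.365,0],[-0.175,0,0.365,0],[-0.05,0,0.31,0],[0,0,0,0]]}}

```text
clock: 17.1
ee_pos: [0.7943, 0.1912, 0.1281]
orientation: [-0.002, -0.198, 0.98, 0.0]
wrist_force: [0.4, -0.5, -0.9]
gripper_width: -0.0
grip_force: 0.0
```

I got the sign wrong: tool x points to the box's front, so that moved the tool backwards into free air, touching nothing. I'll retrace.

Request:
{"api": "drive_tool", "payload": {"commands": [[0,0,-0.88,0],[0,0,-0.88,0],[0,0,-0.88,0],[0.91,0,0,0],[0.91,0,0,0],[0.91,0,0,0],[0.91,0,0,0],[0,0,0,0],[0,0,0,0]]}}

```text
clock: 18.0
ee_pos: [0.6613, 0.135, 0.2378]
orientation: [0.001, -0.197, 0.98, -0.0]
wrist_force: [-0.1, -0.0, 0.0]
gripper_width: 0.003
grip_force: 0.0
```

```bash
cat >> h.py <<'E'
def bx():
    s=readout.state(); p=s["ee_pos"]; y=.3965;B=np.array([[np.cos(y),np.sin(y)],[-np.sin(y),np.cos(y)]])
    print("box",(B@p[:2]*1000-[548,-129.9]).round(1),"z",p[2].round(4),"F",s["wrist_force"].round(1),s["clock"])
E
python3 -c "from h import *; bx()"
```

```text
box [114.1  -0.9] z 0.2378 F [-0.1 -0.   0. ] 18.0
```

Request:
{"api": "drive_tool", "payload": {"commands": [[0.25,0,0.05,0],[0.25,0,0,0],[0.25,0,0.05,0],[0.25,0,0.05,0],[0,0,0,0]]}}

```text
clock: 18.5
ee_pos: [0.6259, 0.1199, 0.2319]
orientation: [0.001, -0.198, 0.98, -0.0]
wrist_force: [0.3, -0.0, -0.2]
gripper_width: -0.003
grip_force: 0.0
```

Request:
{"api": "drive_tool", "payload": {"commands": [[0.2,0,0.06,0],[0.39,0,0.14,0],[0.39,0,0.14,0],[0,0,0,0]]}}

```text
clock: 18.9
ee_pos: [0.5876, 0.1044, 0.2164]
orientation: [-0.001, -0.198, 0.98, 0.0]
wrist_force: [0.2, 0.4, -0.3]
gripper_width: -0.003
grip_force: 0.0
```

```bash
python3 - <<'E'
from h import *
bx()
a=capture("scene")[20:220,232:382]; cv2.imwrite("pics/s3.png",cv2.resize(a,None,fx=3,fy=3,interpolation=cv2.INTER_CUBIC))
E
```

```text
box [34.4 -0.7] z 0.2164 F [ 0.2  0.4 -0.3] 18.9
```

View pics/s3.png

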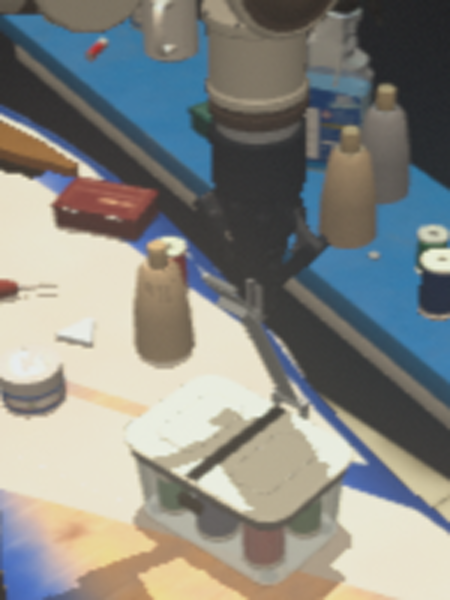

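The strap is swung forward about 30° and the clasp is still open. I'll continue the arc.

Request:
{"api": "drive_tool", "payload": {"commands": [[0.345,0,0.23,0],[0.345,0,0.23,0],[0.26,0,0.32,0],[0.26,0,0.32,0],[0,0,0,0]]}}

```text
clock: 19.45
ee_pos: [0.543, 0.086, 0.1715]
orientation: [-0.002, -0.198, 0.98, 0.0]
wrist_force: [0.0, 1.2, 0.0]
gripper_width: 0.001
grip_force: 0.0
```

Request:
{"api": "drive_tool", "payload": {"commands": [[0.175,0,0.365,0],[0.175,0,0.365,0],[0.05,0,0.31,0],[0.05,0,0.31,0],[0,0,0,0]]}}

```text
clock: 19.95
ee_pos: [0.5264, 0.0792, 0.1171]
orientation: [-0.002, -0.198, 0.98, 0.001]
wrist_force: [-0.5, -0.0, -0.3]
gripper_width: 0.001
grip_force: 0.0
```

```bash
python3 -c "from h import *; bx()"
```

```text
box [-31.8  -0.4] z 0.1171 F [-0.5 -0.  -0.3] 19.95
```

Last bit, slowly, feeling for the end stop.

Request:
{"api": "drive_tool", "payload": {"commands": [[0,0,0.15,0],[0,0,0.1,0],[0,0,0.1,0],[0,0,0.05,0],[0,0,0.05,0],[0,0,0,0]]}}

```text
clock: 20.55
ee_pos: [0.5275, 0.079, 0.1009]
orientation: [0.0, -0.198, 0.98, 0.0]
wrist_force: [0.1, -0.3, -0.6]
gripper_width: -0.0
grip_force: 0.0
```

Request:
{"api": "drive_tool", "payload": {"commands": [[0,0,0.03,0],[0,0,0.03,0],[0,0,0,0]]}}

```text
clock: 20.85
ee_pos: [0.5276, 0.079, 0.1006]
orientation: [-0.0, -0.198, 0.98, -0.0]
wrist_force: [-7.5, -0.2, 14.7]
gripper_width: 0.003
grip_force: 7.3
```

The strap stopped firmly at 100.6 mm, flat. I'll lift, move out to the front and look.

Request:
{"api": "drive_tool", "payload": {"commands": [[0,0,-0.9,0],[0,0,-0.9,0],[0.95,0,0,0],[0.95,0,0,0],[0.95,0,0,0],[0,0,0,0],[0,0,0,0]]}}

```text
clock: 21.55
ee_pos: [0.4222, 0.0347, 0.1707]
orientation: [0.001, -0.197, 0.98, -0.0]
wrist_force: [-0.3, 0.5, 0.3]
gripper_width: -0.003
grip_force: 0.0
```

```bash
python3 - <<'E'
from h import *
bx()
a=capture("scene")[100:240,232:382]; w=capture("wrist")[100:,150:500]
o=np.zeros((420,800,3),np.uint8); o[:]=0; o[:,:450]=cv2.resize(a,(450,420),interpolation=cv2.INTER_CUBIC); o[:300,450:]=w
cv2.imwrite("pics/s4.png",o)
E
```

```text
box [-145.1   -1.2] z 0.1707 F [-0.3  0.5  0.3] 21.55
```

View pics/s4.png

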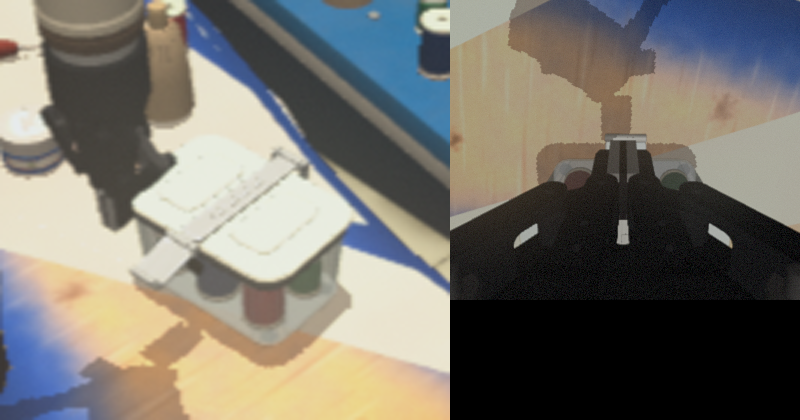

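The scene crop shows the strap flat and the clasp sticking forward and slightly down, with its tab at about (148,275). I'll press the tab down from above first, then push it in from the front.

Request:
{"api": "drive_tool", "payload": {"commands": [[-0.41,0.03,0,0],[-0.42,0,0,0],[0,0,0.75,0],[0,0,0.6,0],[0,0,0.2,0],[0,0,0.2,0],[0,0,0.2,0],[0,0,0,0]]}}

```text
clock: 22.45
ee_pos: [0.4525, 0.0488, 0.0923]
orientation: [-0.0, -0.198, 0.98, 0.0]
wrist_force: [-0.9, 0.2, 0.3]
gripper_width: 0.0
grip_force: 0.0
```

Request:
{"api": "drive_tool", "payload": {"commands": [[0,0,0.15,0],[0,0,0.15,0],[0,0,0.15,0],[0,0,0.1,0],[0,0,0,0]]}}

```text
clock: 22.95
ee_pos: [0.452, 0.0488, 0.0699]
orientation: [-0.0, -0.198, 0.98, 0.0]
wrist_force: [0.2, -0.7, -1.3]
gripper_width: 0.001
grip_force: 0.0
```

```bash
python3 -c "from h import *; bx()"
```

```text
box [-112.2    0.4] z 0.0699 F [ 0.2 -0.7 -1.3] 22.95
```

Request:
{"api": "drive_tool", "payload": {"commands": [[0,0,0.1,0],[0,0,0,0],[0.5,0,-0.03,0],[0.5,0,0,0],[0,0,0.4,0],[0,0,0.25,0],[0,0,0,0],[-0.3,0,0,0],[0,0,0,0]]}}

```text
clock: 23.85
ee_pos: [0.428, 0.038, 0.0422]
orientation: [0.001, -0.198, 0.98, -0.0]
wrist_force: [0.3, -0.1, -0.3]
gripper_width: -0.004
grip_force: 0.0
```

```bash
python3 - <<'E'
from h import *
bx()
a=capture("scene")[100:240,232:382]
cv2.imwrite("pics/s5.png",cv2.resize(a,(600,560),interpolation=cv2.INTER_CUBIC))
E
```

```text
box [-138.6   -0.3] z 0.0422 F [ 0.3 -0.1 -0.3] 23.85
```

View pics/s5.png

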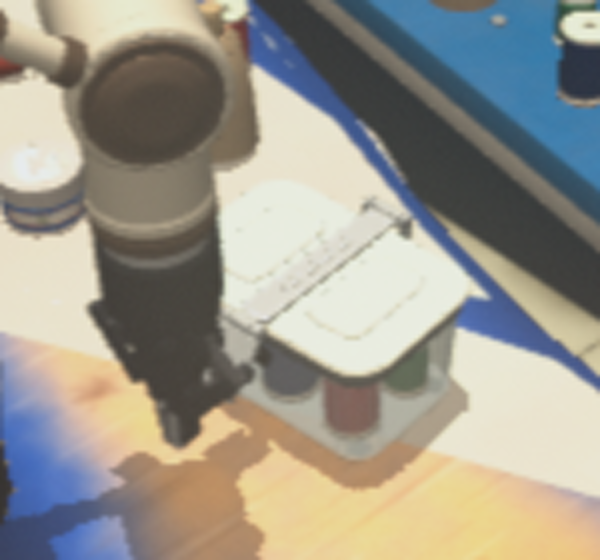

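The strap is still flat and the clasp is now partly folded, hidden behind the gripper. I'll push it in.

Request:
{"api": "drive_tool", "payload": {"commands": [[-0.22,0,0,0],[-0.22,0,0,0],[-0.22,0,0,0],[-0.22,0,0,0],[-0.15,0,0,0],[0,0,0,0]]}}

```text
clock: 24.5
ee_pos: [0.4657, 0.0542, 0.0419]
orientation: [0.001, -0.198, 0.98, -0.0]
wrist_force: [-0.6, -0.5, -0.1]
gripper_width: 0.002
grip_force: 0.0
```

Request:
{"api": "drive_tool", "payload": {"commands": [[-0.08,0,0,0],[-0.05,0,0,0],[0,0,0,0]]}}

```text
clock: 24.8
ee_pos: [0.4696, 0.0559, 0.0418]
orientation: [0.0, -0.198, 0.98, -0.0]
wrist_force: [0.0, -0.1, -0.9]
gripper_width: -0.004
grip_force: 0.1
```

```bash
python3 -c "from h import *; bx()"
```

```text
box [-93.2   0.1] z 0.0418 F [ 0.  -0.1 -0.9] 24.8
```

Request:
{"api": "drive_tool", "payload": {"commands": [[-0.05,0,0,0],[0,0,0,0]]}}

```text
clock: 25.0
ee_pos: [0.4714, 0.0567, 0.0418]
orientation: [0.0, -0.198, 0.98, 0.0]
wrist_force: [-0.3, -0.9, -0.5]
gripper_width: 0.003
grip_force: 0.2
```

Request:
{"api": "drive_tool", "payload": {"commands": [[-0.04,0,0,0],[0,0,0,0]]}}

```text
clock: 25.2
ee_pos: [0.4719, 0.057, 0.0415]
orientation: [-0.001, -0.198, 0.98, -0.0]
wrist_force: [-4.4, -2.0, 2.2]
gripper_width: 0.004
grip_force: 2.4
```

Request:
{"api": "drive_tool", "payload": {"commands": [[-0.04,0,0,0],[0,0,0,0]]}}

```text
clock: 25.4
ee_pos: [0.4721, 0.0572, 0.0413]
orientation: [-0.003, -0.198, 0.98, -0.0]
wrist_force: [-9.1, -5.2, 5.8]
gripper_width: -0.002
grip_force: 5.2
```

```bash
python3 -c "from h import *; bx()"
```

```text
box [-90.4   0.3] z 0.0413 F [-9.1 -5.2  5.8] 25.4
```

The tab stopped firmly 79 mm in front of centre, as expected for a home clasp. One more nudge, then retreat and look.

Request:
{"api": "drive_tool", "payload": {"commands": [[-0.04,0,0,0],[0,0,0,0],[0.5,0,0,0],[1,0,0,0],[0.5,0,-1,0],[0,1,-1,0],[0,1,-1,0],[0,1,-1,0],[0,1,0,0],[0,0,0,0]]}}

```text
clock: 26.4
ee_pos: [0.3447, 0.1656, 0.1893]
orientation: [0.002, -0.201, 0.98, 0.001]
wrist_force: [0.2, 0.1, -0.1]
gripper_width: 0.003
grip_force: 0.0
```

```bash
python3 - <<'E'
from h import *
bx()
a=capture("scene")[110:230,252:372]; t=capture("top")[145:225,250:340]
o=np.zeros((480,800,3),np.uint8); o[:,:480]=cv2.resize(a,(480,480),interpolation=cv2.INTER_CUBIC); o[:284,480:]=cv2.resize(t,(320,284),interpolation=cv2.INTER_CUBIC)
cv2.imwrite("pics/s6.png",o)
E
```

```text
box [-166.1  149.5] z 0.1893 F [ 0.2  0.1 -0.1] 26.4
```

View pics/s6.png

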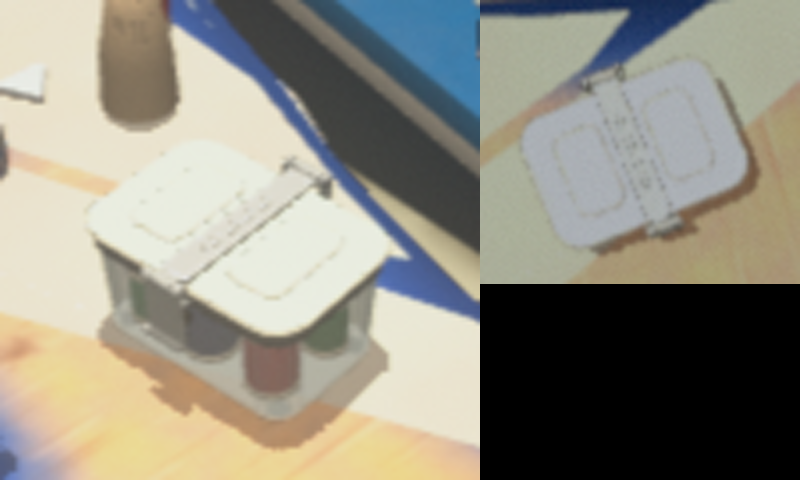

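The lid is seated all round, the strap lies flat in its channel, and the clasp hangs flat on the front at about (160,310). The robot is clear of everything.

```bash
python3 -c "from workcell import r; print(r.job_done())"
```

```text
the job is handed in; nothing more can be done
None
```

The thread box is shut and the job is handed in at about 26 s on the robot's clock: all four lid corners were pressed until they stopped at 96 mm, then the strap was swung flat and the clasp folded flat against the front; no contact showed with anything round the box.

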